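# Pin the tube rotator's spindle

## Task

Take the red-headed hitch pin from the blue rack and gently push it down through the cross hole near the end of the tube rotator's spindle until its flange sits fully home; its loop must point to the spindle's free end. Then swing the sprung loop down over the spindle's end until it snaps in underneath, and let go. Do not force the pin or the spindle, and leave the spare pin and the other things on the bench alone.

Things in the scene. Friction and masses are not known exactly. Their poses are not given: they have to be found in the camera images.
- rotator: Tube rotator fixed to the bench: blue motor box 130 x 130 x 140 mm, white 110 mm tube wheel, then a bare level steel spindle, 22 x 22 mm square, along the rotator's +x to its free end. Spindle top face 97 mm, underside 75 mm above the bench, open below. Wheel's face 64 mm behind the cross hole. Origin: on the bench under point hole_mark; z up
- hole_mark (a point): Centre of the spindle's top face where its vertical cross hole (11.6 mm wide, 1 mm chamfer, right through) would be if the spindle were fully in. The spindle stands drawn out by an amount no reading shows, held by stiff friction (60 N): the real hole lies 4 to 24 mm from this mark towards the rotator's +x, on its centre line; look or feel for it. The free end face is 20 mm beyond the hole's centre
- pin: Red-headed hitch pin (80 g) standing in one of two holes of the blue rack (fixed, 130 x 70 x 50 mm), flange on its top. Origin: on the axis at the underside of the flange (18 mm wide, 5 mm thick); z up, +x where the open loop points. Steel shank 10 mm thick down to z = -42 mm, with a 2 mm chamfer (tip face 8 mm wide). Loop hinge at z = 7 mm, along y; loop legs at y = +-19 mm, 6 mm thick
- pin_grip (a point): Point in the pin's red grip at the pin's z = 23 mm. The grip is 18 mm (pin's x) by 14 mm (pin's y), from z = 5 to 34 mm. Fingers that close on the 14 mm width must keep their tips above z = 11 mm, clear of the loop's legs. Gripped, the pin may lean 2 to 3 mm at its tip; pressed lightly on the spindle, it stops up to 1 mm lower near the hole than elsewhere
- loop (a joint): Hinge of the pin's sprung loop, rad: 0 open (level, held by a weak spring), growing as it swings down; about 1.1 clipped. Legs stretch up to 5.5 mm (4 N to start, then 1.5 N/mm). With the pin home, pushing the cross bar down close beside the spindle's end face (6 to 12 N) takes it over the end; past the lower edge it snaps in under the spindle and stays. Stopped earlier it springs open
- loop_bar (a point): Middle of the loop's cross bar, a smooth slippery yellow roller sleeve (8 mm thick, 38 mm long), 36 mm from the hinge when not stretched. Clipped, it lies under the spindle's underside, some 16 mm from the pin's axis towards the free end
- spare: plain spare pin, like the hitch pin but with a green head and no loop, standing in the rack's other hole, 80 mm away; origin as for the pin. Not needed: leave it alone
- bottle: clear bottle with blue cap, 70 mm wide, 160 mm high; origin under its base; leave it alone
- amber_jar: amber jar with orange cap, 56 mm wide, 75 mm high; origin under its base; leave it alone
- beaker: glass beaker, 72 mm wide, 85 mm high; origin under its base; leave it alone
- wash_bottle: white wash bottle with red cap, 64 mm wide, 150 mm high; origin under its base; leave it alone
- timer: white bench timer, 70 x 50 x 22 mm; origin under its base; leave it alone
- tube: blue capped tube standing on its flat base, 28 mm wide, 82 mm high; origin under its base; leave it alone
There are look-alikes about, which are no part of the job. Leave any green, pink or purple look-alike of the pin alone.

How it is judged:
By the outcome, as a careful person would: the job done as asked, in the order asked, and still so for the second after the job is handed in, with the robot touching nothing.
It also fails if it takes over 72 s, if anything falls off the work surface, if the arm or the gripper's body presses on something with over 40 N, if the wrist force passes 120 N, or if a joint passes its speed limit or range.

## Robot

A 6-joint arm with a two-finger parallel gripper is mounted at the origin on the work surface. World frame = base frame: x ahead of the robot, y to its left, z up, the work surface at z = 0. Lengths are in m, angles in rad, forces in N, time in s.
With the tool pointing down it reaches from about 0.375 to 0.925 m from the base axis. Payload 5.7 kg.
Tool frame: the origin (TCP) lies midway between the tips of the shut fingers; the grasp point (between the pads) lies 19 mm behind it (env.tcp_to_grasp is the distance from the TCP to the grasp point, in m); x points along the fingers, y is the direction in which the jaws open and shut, and the axes are right-handed (so a half turn about x gives the same grasp; the last joint's range is limited). The gripper opens to 88 mm and grips with 3 to 60 N. Pads are 20 mm wide; open, the fingers measure 115 mm over their backs; the gripper's body (75 mm by 178 mm) begins 61 mm behind the grasp point.
Start: joints at [-1.247, 0.359, 1.51, -0, 1.272, -0.115], TCP at [0.255, -0.543, 0.223] pointing down, gripper open.
Joint ranges: [-2.97, 2.97], [-1.01, 2.36], [0.21, 2.38], [-0.96, 4.11], [0.2, 2.71], [-2.98, 2.98]. Speed limits (rad/s): [2.39, 2.39, 3.14, 3.14, 3.14, 3.14].

## Interface

Orientations are given as a 3x3 rotation matrix whose columns are the frame's x, y, z axes.
In Python, from bench import env, snapshot, camera_model, outline_of gives the robot as it stands.
- The arm moves only by the tool jog_arm, never from a script. Its argument "series" is a list of rows, each an object with "jaw": the opening, from 0 (shut) to 1 (fully open); "dp": the shift along the tool's x, y, z scaled (see below), a list of three; "twist": the turn about the tool's x scaled (see below). In form: [{"jaw": jaw, "dp": [dx, dy, dz], "twist": twist}, ...]. A call has exactly 5 rows; each row shifts and turns the commanded pose from where the row before left it, along the tool's axes as they then stand; what a row does not reach is not made up. The controller multiplies each number of a shift by 250 mm and each number of a turn by pi/2 rad. A row lasts 1/8 s, in which the tool goes at most 62.5 mm and 10.7 degrees, less where a joint would pass 70% of its speed; a pose out of reach is approached as far as the arm can. A call with a number of a shift or a turn outside -1 to 1 is refused whole. A call with a gripper value outside its range is refused whole. The fingers move at their own pace and stop on an object; the grip force is fixed at half the most. Time passes only in rows, so rows that do not move let the fingers close, or fill a call up. It gives the time, the measured TCP pose, the force and the opening at its end, in the units of the state.
- env.observe(): the state, without advancing time (a new reading comes with each control period).
- snapshot(name): name is "side" or "top" or "wrist"; returns the picture (384x512x3 uint8, red, green, blue); there is no depth.
- camera_model(name): a dict with "fx", "fy", "cx", "cy" (pixels), "R" (3x3) and "t" (3): a world point X has camera coordinates R X + t. Camera axes: x right, y down, z forward; pixel columns grow to the right and rows downward; lengths in m; the calibration is good to about 2 mm. The wrist camera is an equidistant fisheye: a pixel r from the principal point sees the ray r / f radians off the axis. A picture is of the moment at which its call begins: read the wrist's pose just before it. camera_model takes no time and is no camera call; for the wrist camera it gives the pose at the moment of the call.
- env.close_job(): hands the job in, once; it reports no verdict.
Trained networks look in the newest picture that a camera, given by its name, has taken for a name from the list of things; names that differ only in an ending like _2 or _b are one class to them, and where a whole thing is asked for, a point or a joint stands for the part that bears it (a point fixed in the world has none). Each returns a list of dicts, best first, with "conf" (0 to 1); they miss things now and then, are a little off and sometimes report something else, mostly with a low value. They report only what shows in the picture. A call takes as long as a camera call. They do not tell look-alikes from the thing itself.
- outline_of(target, camera): "region" (384x512 bool, what is visible of it) and "location" ([column, row] in pixels, amid what is visible of it).
The state is a dict: "time": time; "joint_positions": joint angles; "joint_velocities": joint speeds; "effort": joint torques, N m; "position": TCP position; "eef_rot": TCP orientation; "ft_force": force on the tool from outside, world axes, zero at the start; "torque": the same for the moment, N m; "gripper_width": opening from 0.0 (shut) to 1.0 (fully open).
Only numpy, scipy, OpenCV 4.12 (cv2) and the standard library are available. Lean on these libraries where they do the work, as an engineer would, in place of code of your own. Each camera call takes 0.05 s, during which the arm holds its last target. There are 200 camera calls.

## Working session

There is one attempt and no reset: what is moved stays moved. The work goes in short steps, Python scripts to look and compute and a tool call to move; the robot and the scene stay as the last step left them, time stands still between calls to the robot, and variables do not carry over. Pictures are saved under pics/ and viewed, about 8 in all and at most 12, crops included, and the job is handed in when it is done.

Besides the shell and the picture viewer there is one more tool, called after "Call:" by a JSON object that holds its "op" and its "data", one argument or row to a line. jog_arm: Moves the arm, as the interface text tells. Shifts and turns lie within -1 to 1; 1 stands for 250 mm of shift or pi/2 rad of turn. Its arguments: {"type":"object","properties":{"series":{"type":"array"}},"required":["series"]}

```bash
ls; mkdir -p pics; cat > h.py <<'E'
import numpy as np,cv2
from bench import env,snapshot,camera_model,outline_of
def save(n,im): cv2.imwrite(f'pics/{n}.png',cv2.cvtColor(im,cv2.COLOR_RGB2BGR))
def ray(m,px,fish=False):
    u=(px[0]-m['cx'])/m['fx'];v=(px[1]-m['cy'])/m['fy']
    if fish:
        r=np.hypot(u,v);d=np.array([np.sin(r)*u/max(r,1e-9),np.sin(r)*v/max(r,1e-9),np.cos(r)])
    else: d=np.array([u,v,1.])
    R=np.array(m['R']);t=np.array(m['t']);d=R.T@d
    return -R.T@t,d/np.linalg.norm(d)
def atz(r,z): o,d=r; return o+d*(z-o[2])/d[2]
def tri(a,b):
    (o,d),(p,e)=a,b
    s=np.linalg.lstsq(np.c_[d,-e],p-o,rcond=None)[0]
    x,y=o+d*s[0],p+e*s[1]; return (x+y)/2,np.linalg.norm(x-y)
def proj(m,X,fish=False):
    c=np.array(m['R'])@np.array(X)+np.array(m['t'])
    if fish:
        r=np.hypot(c[0],c[1]);a=np.arctan2(r,c[2]);c=np.array([c[0]/r*a,c[1]/r*a,1])
    return np.array([m['fx']*c[0]/c[2]+m['cx'],m['fy']*c[1]/c[2]+m['cy']])
E
python3 - <<'E'
from h import *
np.set_printoptions(precision=4,suppress=True)
ims={}
for c in ['side','top','wrist']:
    m=camera_model(c); ims[c]=snapshot(c); print(c,m)
    for n in ['pin','pin_grip','loop_bar','spare','rotator']:
        for o in outline_of(n,c)[:4]: print(n,np.round(o['conf'],2),o['location'],o['region'].sum())
save('a',np.hstack([cv2.resize(ims['side'],(400,300)),cv2.resize(ims['wrist'],(400,300))]))
save('top',cv2.resize(ims['top'],(800,600)))
print(env.observe()['time'],env.tcp_to_grasp)
E
```

```text
pics
side {'fx': 454.60618172559697, 'fy': 454.60618172559697, 'cx': 257.2487014962419, 'cy': 195.60792690988336, 'R': array([[ 0.9999,  0.006 ,  0.0144],
       [ 0.0153, -0.5609, -0.8277],
       [ 0.0031,  0.8278, -0.561 ]]), 't': array([-0.5264,  0.0772,  1.2168])}
pin 0.64 [165.8, 263.2] 281
pin 0.61 [295.4, 265.5] 274
pin 0.59 [250.1, 284.0] 315
pin 0.57 [300.2, 307.2] 195
pin_grip 0.81 [168.1, 261.6] 292
pin_grip 0.76 [300.3, 270.8] 188
pin_grip 0.74 [248.2, 279.6] 313
pin_grip 0.73 [291.4, 305.8] 209
loop_bar 0.59 [245.1, 290.2] 60
loop_bar 0.58 [245.2, 249.5] 48
loop_bar 0.39 [167.2, 271.9] 46
spare 0.57 [235.1, 168.0] 3157
spare 0.36 [246.4, 290.6] 58
rotator 0.94 [235.4, 168.4] 3071
top {'fx': 388.9882969126793, 'fy': 388.9882969126793, 'cx': 252.28115506784525, 'cy': 189.27750111619406, 'R': array([[ 0.016 , -0.9999, -0.0022],
       [-0.9773, -0.0152, -0.2113],
       [ 0.2113,  0.0055, -0.9774]]), 't': array([0.0181, 0.5364, 1.1431])}
pin 0.72 [314.6, 162.3] 117
pin 0.65 [315.2, 265.6] 199
pin 0.64 [292.9, 192.6] 114
pin 0.56 [344.9, 201.6] 103
pin_grip 0.59 [295.8, 194.6] 95
pin_grip 0.5 [344.3, 200.0] 80
pin_grip 0.46 [314.6, 265.8] 128
loop_bar 0.6 [352.6, 204.8] 26
spare 0.67 [290.3, 127.0] 476
spare 0.51 [339.6, 225.1] 51
rotator 0.86 [205.4, 208.2] 3155
wrist {'fx': 297.3186396354542, 'fy': 297.3186396354542, 'cx': 252.44520833460464, 'cy': 192.4392539595268, 'R': array([[ 0.4246, -0.9054, -0.0009],
       [-0.8717, -0.409 ,  0.2698],
       [-0.2446, -0.1138, -0.9629]]), 't': array([-0.6004, -0.0328,  0.3906])}
pin 0.59 [33.4, 38.8] 668
pin_grip 0.65 [34.3, 37.4] 622
loop_bar 0.5 [45.8, 36.9] 127
0.9 0.0187
```

View pics/a.png

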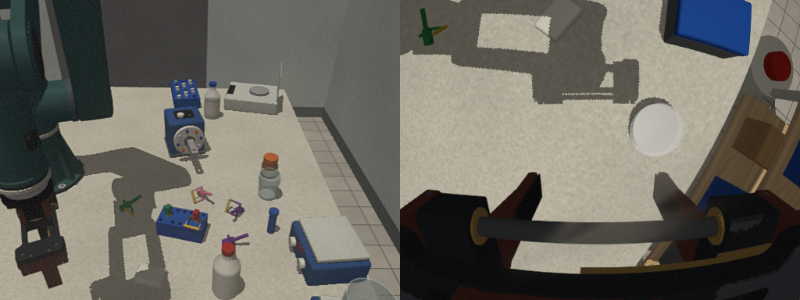

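View pics/top.png

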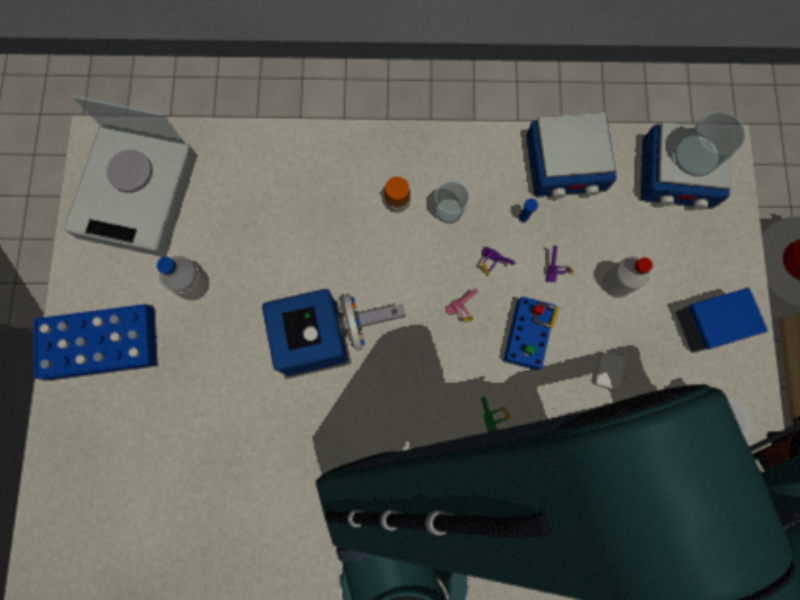

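The side view shows the red-headed pin in the rack at about (249,272), with the loop bar near (246,290). The top view shows it at about (345,199), and the spindle end at about (258,199).

```bash
python3 - <<'E'
from h import *
np.set_printoptions(precision=4,suppress=True)
m={c:camera_model(c) for c in ['side','top']}; im={c:snapshot(c) for c in m}
def col(c,box,lo,hi):
    x0,y0,x1,y1=box; h=cv2.cvtColor(im[c],cv2.COLOR_RGB2HSV)[y0:y1,x0:x1]
    k=cv2.inRange(h,lo,hi); y,x=np.nonzero(k); return np.array([x.mean()+x0,y.mean()+y0]),len(x),(x.min()+x0,x.max()+x0,y.min()+y0,y.max()+y0)
bs=(225,255,275,305);bt=(325,180,365,220)
for nm,lo,hi in [('red',(0,150,60),(6,255,255)),('yel',(15,120,80),(32,255,255))]:
    a=col('side',bs,lo,hi);b=col('top',bt,lo,hi);print(nm,a,b)
    print(tri(ray(m['side'],a[0]),ray(m['top'],b[0])))
A=cv2.resize(im['side'][180:230,215:285],(560,400),interpolation=2);B=cv2.resize(im['top'][180:225,215:275],(600,450),interpolation=2)
C=cv2.resize(im['side'][245:305,205:285],(400,300),interpolation=2);D=cv2.resize(im['top'][180:225,320:380],(400,300),interpolation=2)
save('crop',np.vstack([np.hstack([cv2.resize(A,(400,300)),cv2.resize(B,(400,300))]),np.hstack([C,D])]))
E
```

```text
red (array([249.7843, 273.2745]), 51, (np.int64(246), np.int64(253), np.int64(268), np.int64(281))) (array([344.0909, 197.6364]), 22, (np.int64(342), np.int64(346), np.int64(195), np.int64(200)))
(array([ 0.511 , -0.2519,  0.0735]), np.float64(0.00010110170147094061))
yel (array([245.4286, 285.381 ]), 84, (np.int64(235), np.int64(254), np.int64(255), np.int64(294))) (array([354.3548, 203.0968]), 31, (np.int64(352), np.int64(357), np.int64(197), np.int64(209)))
(array([ 0.4992, -0.2833,  0.068 ]), np.float64(0.007047632126630446))
```

View pics/crop.png

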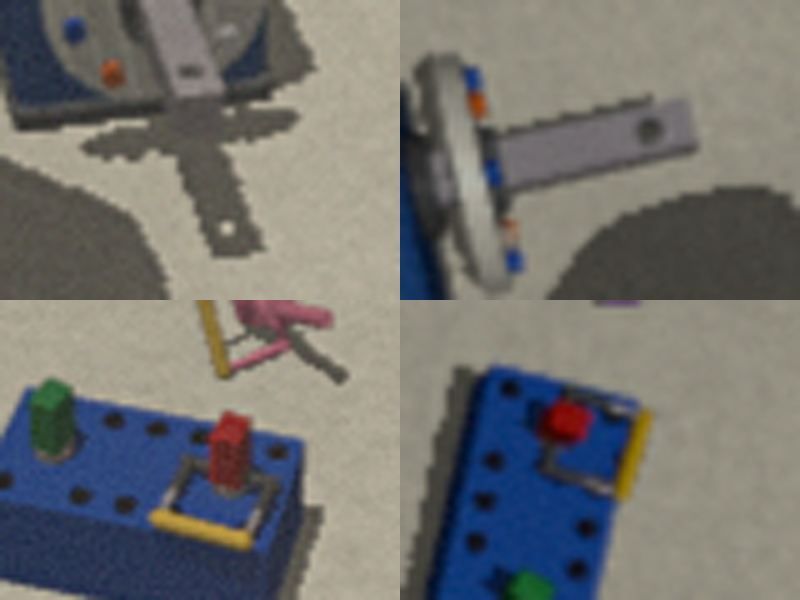

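The crops show the hole about 8 native px from the spindle end: side about (248,192), top about (252.5,199). The red pin's loop points roughly to world -y.

```bash
python3 - <<'E'
from h import *
np.set_printoptions(precision=4,suppress=True)
m={c:camera_model(c) for c in ['side','top']}
T=lambda a,b:tri(ray(m['side'],a),ray(m['top'],b))
e1=T((235.,288.4),(353.6,209.2));e2=T((254.8,292.8),(356.4,196.2));h=T((247.8,191.3),(252.,198.9))
print('bar',e1,e2,'hole',h)
for px in [(289.5,203.6),(215+292/6.667,180+125/6.667-.5)]: print('spindle at .097',atz(ray(m['top'],px),.097))
a=atz(ray(m['top'],(215+110/6.667-.5,180+159/6.667-.5)),.097);b=atz(ray(m['top'],(215+293/6.667-.5,180+125/6.667-.5)),.097)
print('spin base,end',a,b,np.degrees(np.arctan2(*(b-a)[1::-1])), 'hole top@.097',atz(ray(m['top'],(252,198.9)),.097),'side',atz(ray(m['side'],(247.8,191.3)),.097))
mid=(e1[0]+e2[0])/2;g=np.array([.511,-.2519]);print('loopyaw',np.degrees(np.arctan2(*(mid[:2]-g)[::-1])),np.linalg.norm(mid[:2]-g))
d=e2[0]-e1[0];print('baryaw',np.degrees(np.arctan2(d[1],d[0]))-90)
o=env.observe();print(o['position'],o['eef_rot'],o['gripper_width'],o['time'],o['ft_force'])
E
```

```text
bar (array([ 0.4796, -0.2828,  0.059 ]), np.float64(0.0024594761710499307)) (array([ 0.5208, -0.2934,  0.0577]), np.float64(0.003219780440274413)) hole (array([0.4992, 0.0269, 0.0976]), np.float64(0.0021771573318361027))
spindle at .097 [ 0.4858 -0.0844  0.097 ]
spindle at .097 [0.5005 0.0066 0.097 ]
spin base,end [0.4839 0.0886 0.097 ] [0.5005 0.0076 0.097 ] -78.40204409984847 hole top@.097 [0.4982 0.0267 0.097 ] side [0.5003 0.0282 0.097 ]
loopyaw -106.61022940162341 0.03777281602668993
baryaw -104.31240740602759
[ 0.2549 -0.5431  0.2226] [[-0.      0.4248 -0.9053]
 [ 0.     -0.9053 -0.4248]
 [-1.     -0.     -0.    ]] 1.0008444177933076 1.0 [-0.338  -0.0756 -1.0864]
```

Call:
{"op": "jog_arm", "data": {
  "series": [
    {"jaw":1,"dp":[0,0,0],"twist":-0.11},
    {"jaw":1,"dp":[0,0,0],"twist":-0.11},
    {"jaw":1,"dp":[0,0,0],"twist":-0.11},
    {"jaw":1,"dp":[0,0,0],"twist":-0.11},
    {"jaw":0.6,"dp":[0,0,0],"twist":-0.11}
  ]
}}

```text
time: 1.62
position: [0.2549, -0.5431, 0.2226]
eef_rot: [[-0.0, 0.966, -0.259], [0.0, -0.259, -0.966], [-1.0, -0.0, -0.0]]
ft_force: [-0.7, -0.5, 0.2]
gripper_width: 0.926
```

Call:
{"op": "jog_arm", "data": {
  "series": [
    {"jaw":0.6,"dp":[0,0.1,-0.2],"twist":0},
    {"jaw":0.6,"dp":[0,0.1,-0.2],"twist":0},
    {"jaw":0.6,"dp":[0,0.1,-0.2],"twist":0},
    {"jaw":0.6,"dp":[0,0.1,-0.2],"twist":0},
    {"jaw":0.6,"dp":[0,0.1,-0.2],"twist":0}
  ]
}}

```text
time: 2.25
position: [0.4427, -0.3339, 0.2228]
eef_rot: [[0.0, 0.964, -0.265], [-0.0, -0.265, -0.964], [-1.0, 0.0, 0.0]]
ft_force: [0.8, -0.4, 0.2]
gripper_width: 0.599
```

Call:
{"op": "jog_arm", "data": {
  "series": [
    {"jaw":0.6,"dp":[0,0.08,-0.2],"twist":0},
    {"jaw":0.6,"dp":[0,0.09,-0.19],"twist":0},
    {"jaw":0.6,"dp":[0.15,0,0],"twist":0},
    {"jaw":0.6,"dp":[0.12,0,0],"twist":0},
    {"jaw":0.6,"dp":[0,0,0],"twist":0}
  ]
}}

```text
time: 2.88
position: [0.5069, -0.2511, 0.1532]
eef_rot: [[-0.004, 0.964, -0.264], [0.003, -0.264, -0.964], [-1.0, -0.005, -0.002]]
ft_force: [-0.0, -0.4, 0.1]
gripper_width: 0.595
```

```bash
python3 - <<'E'
from h import *
np.set_printoptions(precision=4,suppress=True)
o=env.observe();print(o['position'],o['eef_rot'])
m=camera_model('wrist');im=snapshot('wrist')
C=-m['R'].T@m['t']; print('cam',C)
h=cv2.cvtColor(im,cv2.COLOR_RGB2HSV)
for lo,hi in [((0,150,60),(6,255,255)),((20,120,80),(32,255,255))]:
    n,l,s,c=cv2.connectedComponentsWithStats(cv2.inRange(h,lo,hi))
    print([(s[i].tolist(),c[i].round(1).tolist()) for i in range(1,n) if s[i][4]>60])
for n in ['pin_grip','loop_bar']:
    for q in outline_of(n,'wrist')[:2]: print(n,q['conf'],q['location'],q['region'].sum())
g=np.array([.5103,-.2525])
for z in (.05,.055,.084): print(z,proj(m,[*g,z],True))
save('w1',cv2.resize(im,(800,600)))
E
```

```text
[ 0.5069 -0.2511  0.1532] [[-0.0042  0.9644 -0.2644]
 [ 0.0028 -0.2644 -0.9644]
 [-1.     -0.0048 -0.0016]]
cam [ 0.5271 -0.1811  0.3151]
[([250, 187, 17, 28, 418], [257.8, 200.4]), ([485, 199, 8, 24, 153], [488.8, 210.3])]
[([199, 52, 26, 25, 235], [211.0, 64.0]), ([314, 59, 22, 27, 233], [324.6, 71.9]), ([65, 173, 30, 22, 206], [79.4, 183.7]), ([232, 228, 47, 10, 321], [253.7, 232.7])]
pin_grip 0.89 [229.3, 41.3] 1336
pin_grip 0.82 [354.5, 201.1] 1239
loop_bar 0.94 [209.4, 65.1] 333
loop_bar 0.8 [356.9, 230.7] 233
0.05 [256.7356 192.0614]
0.055 [256.7856 193.5285]
0.084 [257.1134 203.1831]
```

View pics/w1.png

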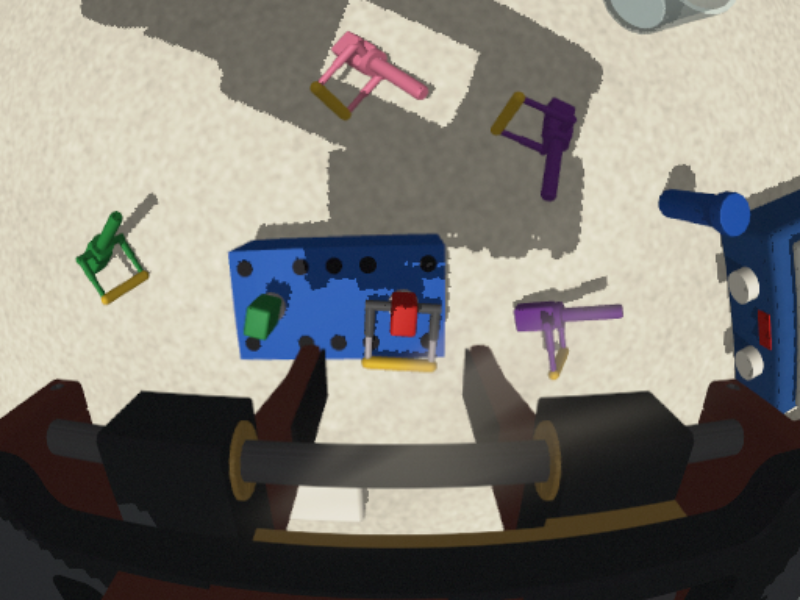

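The wrist view shows the red grip at (258,200) native px, with the bar at (254,233) nearly parallel to the jaw axis. The green spare is to the left, clear of the fingers.

```bash
cat > meas.py <<'E'
from h import *
np.set_printoptions(precision=4,suppress=True)
o=env.observe();m=camera_model('wrist');im=snapshot('wrist');h=cv2.cvtColor(im,cv2.COLOR_RGB2HSV)
print(o['position'],o['eef_rot'][:2,1])
n,l,s,c=cv2.connectedComponentsWithStats(cv2.inRange(h,(18,110,70),(34,255,255)))
i=max((i for i in range(1,n) if 215<c[i][0]<300 and 200<c[i][1]<330 and s[i][4]>60),key=lambda i:s[i][4])
y,x=np.nonzero(l==i);P=np.array([atz(ray(m,(a,b),True),.057) for a,b in zip(x,y)])[:,:2]
w,V=np.linalg.eigh(np.cov(P.T));v=V[:,1];v*=np.sign(v[0]);pr=(P-P.mean(0))@v
mid=P.mean(0)+v*(pr.max()+pr.min())/2;d=np.array([v[1],-v[0]])
print('bar mid',mid,'len',np.ptp(pr),'py yaw',np.degrees(np.arctan2(v[1],v[0])),'axis est',mid-.036*d)
n,l,s,c=cv2.connectedComponentsWithStats(cv2.inRange(h,(0,150,60),(7,255,255)))
i=max((i for i in range(1,n) if 220<c[i][0]<290 and s[i][4]>60),key=lambda i:s[i][4])
print(s[i],c[i])
# top-face / silhouette fit: predicted silhouette extremes vs measured for axis guess
y,x=np.nonzero(l==i)
from scipy.optimize import least_squares
def f(g):
    Q=np.array([proj(m,[*(np.array(g)+a*.009*d+b*.007*v),z],True) for a in(-1,1) for b in(-1,1) for z in(.055,.084)])
    return [Q[:,0].min()-x.min()+.5,Q[:,0].max()-x.max()-.5,Q[:,1].min()-y.min()+.5,Q[:,1].max()-y.max()-.5]
r=least_squares(f,mid-.036*d);print('grip axis',r.x,r.fun)
t=r.x-o['position'][:2];ty=o['eef_rot'][:2,1];tz=o['eef_rot'][:2,2]
print('to go tool y,z mm',t@ty*1e3,t@tz*1e3)
E
python3 meas.py
```

```text
[ 0.5092 -0.2531  0.1564] [ 0.9642 -0.2652]
bar mid [ 0.4985 -0.2885] len 0.04409204003060928 py yaw -19.04174337856426 axis est [ 0.5102 -0.2544]
[246 184  17  28 402] [253.995  197.6617]
grip axis [ 0.5105 -0.2539] [-0.6724  0.6607 -1.1184  1.0703]
to go tool y,z mm 1.5181151340522887 0.4331652298246964
```

Call:
{"op": "jog_arm", "data": {
  "series": [
    {"jaw":0.6,"dp":[0,0.006,0.002],"twist":0.03},
    {"jaw":0.6,"dp":[0.15,0,0],"twist":0},
    {"jaw":0.6,"dp":[0.15,0,0],"twist":0},
    {"jaw":0.6,"dp":[0,0,0],"twist":0},
    {"jaw":0.6,"dp":[0,0,0],"twist":0}
  ]
}}

```text
time: 3.7
position: [0.5108, -0.2541, 0.0818]
eef_rot: [[0.002, 0.951, -0.31], [-0.001, -0.31, -0.951], [-1.0, 0.002, 0.001]]
ft_force: [0.4, -0.1, 0.6]
gripper_width: 0.6
```

```bash
python3 meas.py
```

```text
[ 0.5108 -0.2541  0.0818] [ 0.9507 -0.3102]
bar mid [ 0.4987 -0.2888] len 0.044922870077362294 py yaw -19.25296559703209 axis est [ 0.5106 -0.2549]
[241 211  23  32 516] [250.2287 223.8779]
grip axis [ 0.5116 -0.2512] [-0.7587  0.7645 -6.1461  5.8976]
to go tool y,z mm -0.148034366980713 -2.9957245304303415
```

Call:
{"op": "jog_arm", "data": {
  "series": [
    {"jaw":0.6,"dp":[0.04,0,0.002],"twist":0.01},
    {"jaw":0.6,"dp":[0.036,0,0],"twist":0},
    {"jaw":0.6,"dp":[0,0,0],"twist":0},
    {"jaw":0,"dp":[0,0,0],"twist":0},
    {"jaw":0,"dp":[0,0,0],"twist":0}
  ]
}}

```text
time: 4.38
position: [0.5098, -0.2538, 0.0613]
eef_rot: [[0.0, 0.946, -0.325], [-0.0, -0.325, -0.946], [-1.0, 0.0, -0.0]]
ft_force: [0.1, 0.2, -0.8]
gripper_width: 0.409
```

Call:
{"op": "jog_arm", "data": {
  "series": [
    {"jaw":0,"dp":[0,0,0],"twist":0},
    {"jaw":0,"dp":[0,0,0],"twist":0},
    {"jaw":0,"dp":[-0.02,0,0],"twist":0},
    {"jaw":0,"dp":[-0.04,0,0],"twist":0},
    {"jaw":0,"dp":[-0.04,0,0],"twist":0}
  ]
}}

```text
time: 5.0
position: [0.5097, -0.2538, 0.087]
eef_rot: [[0.0, 0.946, -0.325], [-0.0, -0.325, -0.946], [-1.0, 0.0, 0.0]]
ft_force: [0.8, -0.1, -1.0]
gripper_width: 0.156
```

Call:
{"op": "jog_arm", "data": {
  "series": [
    {"jaw":0,"dp":[-0.1,0,0],"twist":0},
    {"jaw":0,"dp":[-0.15,0,0],"twist":-0.085},
    {"jaw":0,"dp":[-0.15,0,0],"twist":-0.085},
    {"jaw":0,"dp":[0,0,0],"twist":-0.085},
    {"jaw":0,"dp":[0,0,0],"twist":-0.085}
  ]
}}

```text
time: 5.62
position: [0.51, -0.254, 0.1878]
eef_rot: [[0.002, 0.979, 0.206], [-0.001, 0.206, -0.979], [-1.0, 0.002, 0.001]]
ft_force: [0.1, -0.0, -1.0]
gripper_width: 0.158
```

Call:
{"op": "jog_arm", "data": {
  "series": [
    {"jaw":0,"dp":[0,0,0],"twist":0},
    {"jaw":0,"dp":[0,0.04,-0.2],"twist":0},
    {"jaw":0,"dp":[0,0.04,-0.2],"twist":0},
    {"jaw":0,"dp":[0,0.04,-0.2],"twist":0},
    {"jaw":0,"dp":[0,0.04,-0.2],"twist":0}
  ]
}}

```text
time: 6.25
position: [0.5083, -0.0483, 0.1865]
eef_rot: [[0.0, 0.98, 0.198], [0.0, 0.198, -0.98], [-1.0, 0.0, 0.0]]
ft_force: [1.4, 0.2, -0.7]
gripper_width: 0.159
```

Call:
{"op": "jog_arm", "data": {
  "series": [
    {"jaw":0,"dp":[0,0,0],"twist":0},
    {"jaw":0,"dp":[0,0,0],"twist":0},
    {"jaw":0,"dp":[0,0,0],"twist":0},
    {"jaw":0,"dp":[0,0,0],"twist":0},
    {"jaw":0,"dp":[0,0,0],"twist":0}
  ]
}}

```text
time: 6.88
position: [0.5085, -0.0506, 0.1861]
eef_rot: [[-0.0, 0.98, 0.2], [0.0, 0.2, -0.98], [-1.0, -0.0, -0.0]]
ft_force: [-0.7, 0.1, -1.2]
gripper_width: 0.155
```

```bash
python3 - <<'E'
from h import *
np.set_printoptions(precision=4,suppress=True)
o=env.observe();print(o['position'],o['eef_rot'],o['ft_force'],o['torque'])
m=camera_model('wrist');im=snapshot('wrist');s=snapshot('side')
for z in [.097]: print('hole px',proj(m,[.4992,.0269,z],True),'end',proj(m,[.5005,.0076,z],True),'base',proj(m,[.4839,.0886,z],True))
save('w2',np.hstack([cv2.resize(im,(480,360)),cv2.resize(s[150:270,220:320],(300,360),interpolation=2)]))
E
```

```text
[ 0.5085 -0.0506  0.1861] [[-0.0001  0.9797  0.2003]
 [ 0.0001  0.2003 -0.9797]
 [-1.     -0.0001 -0.0001]] [-0.7416  0.1116 -1.208 ] [-0.093  -0.0455  0.0124]
hole px [260.2841 105.8823] end [257.1391 128.5641] base [257.099   32.5114]
```

View pics/w2.png

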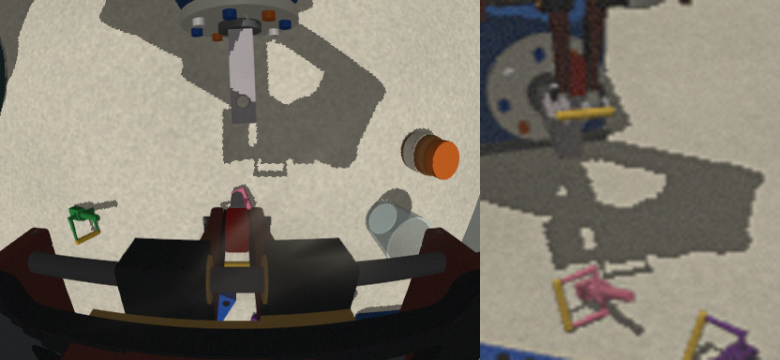

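```bash
python3 - <<'E'
from h import *
im=snapshot('wrist')
a=cv2.resize(im[30:140,225:290],(355,600),interpolation=cv2.INTER_CUBIC);b=cv2.resize(im[185:255,215:290],(440,411),interpolation=cv2.INTER_CUBIC)
c=np.zeros((600,800,3),np.uint8);c[:,:355]=a;c[:411,360:]=b;save('w3',c)
E
```

```text
(no output)
```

View pics/w3.png

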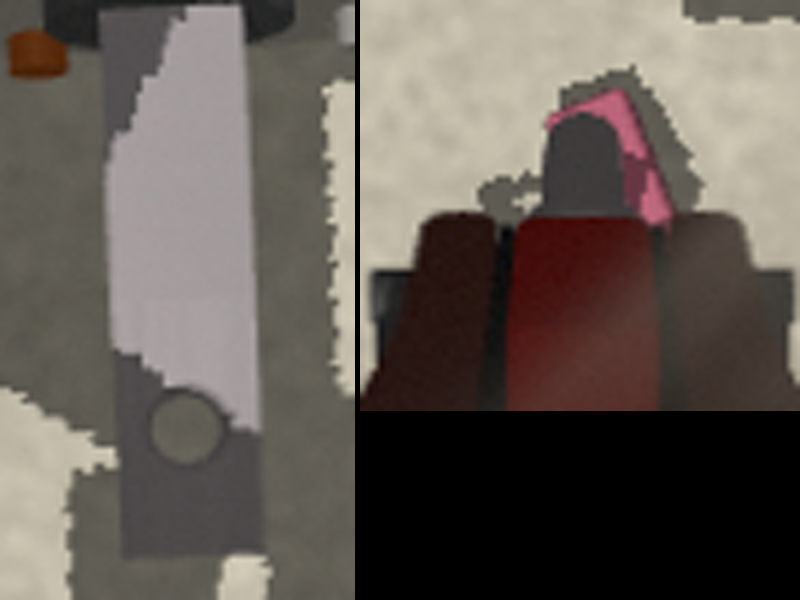

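The crops show the hole at about (258.8,108.0) native px and the spindle end centre at (260.1,131.6). The pin's shank tip is visible at a mid column of 252.5, with its far edge at row 203.6.

```bash
python3 - <<'E'
from h import *
np.set_printoptions(precision=4,suppress=True)
o=env.observe();m=camera_model('wrist');p=o['position'];R=o['eef_rot'];ty=R[:,1];tz=R[:,2]
H=atz(ray(m,(258.8,108.),True),.097);E=atz(ray(m,(260.1,131.6),True),.097);B=atz(ray(m,(256.1,31.3),True),.097)
print('hole',H,'end',E,'base',B,'hole-end',np.linalg.norm(H-E),'yaw',np.degrees(np.arctan2(*(E-B)[1::-1])),'tool z yaw',np.degrees(np.arctan2(tz[1],tz[0])))
for z in(.096,):
    u=(E-B)/np.linalg.norm(E-B);n=np.array([-u[1],u[0],0]);print('hole lateral off line',(H-E)@n)
# tip prediction, offsets pin vs tool in tool y/z
for dy in (0,.002):
  for dz in (-.002,0,.002):
    c=p+dy*ty+dz*tz
    q=lambda rad,z:[proj(m,c+[0,0,z]+rad*(np.cos(a)*ty+np.sin(a)*tz),True) for a in np.linspace(0,6.28,40)]
    A=np.array(q(.004,-.0533)+q(.005,-.0513));L=np.array(q(.005,-.045))
    print(dy,dz,'far edge row',A[:,1].min(),'cols at z-45',L[:,0].min(),L[:,0].max())
d=H-p;print('to go y,z mm',d@ty*1e3,d@tz*1e3)
E
```

```text
hole [0.4982 0.0253 0.097 ] end [0.5034 0.006  0.097 ] base [0.4827 0.0899 0.097 ] hole-end 0.01997592041862466 yaw -76.16834871777512 tool z yaw -78.39570469731594
hole lateral off line -0.00035683624941086904
0 -0.002 far edge row 200.7718125951032 cols at z-45 245.7980077531349 259.37990363645486
0 0 far edge row 203.30993922315113 cols at z-45 245.81757883747187 259.36120134804406
0 0.002 far edge row 205.83428373950852 cols at z-45 245.83736535922338 259.34226559318125
0.002 -0.002 far edge row 200.7703592229552 cols at z-45 248.51896965387428 262.0980598153233
0.002 0 far edge row 203.3084204518154 cols at z-45 248.5308863966903 262.07169734051655
0.002 0.002 far edge row 205.8327007405945 cols at z-45 248.54292838198234 262.0450119016476
to go y,z mm 5.247962635389918 -75.92448798067349
```

Call:
{"op": "jog_arm", "data": {
  "series": [
    {"jaw":0,"dp":[0,0,0],"twist":-0.024},
    {"jaw":0,"dp":[0,0.032,-0.15],"twist":0},
    {"jaw":0,"dp":[0,0,-0.155],"twist":0},
    {"jaw":0,"dp":[0.09,0,0],"twist":0},
    {"jaw":0,"dp":[0,0,0],"twist":0}
  ]
}}

```text
time: 7.65
position: [0.4966, 0.0266, 0.1626]
eef_rot: [[-0.003, 0.971, 0.239], [0.0, 0.239, -0.971], [-1.0, -0.003, -0.001]]
ft_force: [-0.6, -0.3, -1.3]
gripper_width: 0.156
```

Call:
{"op": "jog_arm", "data": {
  "series": [
    {"jaw":0,"dp":[0,0,0],"twist":0},
    {"jaw":0,"dp":[0,0,0],"twist":0},
    {"jaw":0,"dp":[0,0,0],"twist":0},
    {"jaw":0,"dp":[0,0,0],"twist":0},
    {"jaw":0,"dp":[0,0,0],"twist":0}
  ]
}}

```text
time: 8.28
position: [0.498, 0.0261, 0.1638]
eef_rot: [[0.0, 0.971, 0.238], [0.0, 0.238, -0.971], [-1.0, 0.0, -0.0]]
ft_force: [0.9, -0.3, -0.4]
gripper_width: 0.155
```

```bash
python3 - <<'E'
from h import *
np.set_printoptions(precision=4,suppress=True)
o=env.observe();print(o['position'],o['eef_rot'][:,1],o['ft_force'])
m=camera_model('wrist');im=snapshot('wrist');s=snapshot('side')
ty=o['eef_rot'][:,1];tz=o['eef_rot'][:,2];p=o['position']
E=np.array([.5030,.0061,.097])
print('pred hole',proj(m,[.4982,.0253,.097],True))
print('tcp minus hole y,z', (p-[.4982,.0253,0])@ty,(p-[.4982,.0253,0])@tz)
c=np.zeros((600,800,3),np.uint8);c[:,:480]=cv2.resize(im[170:245,220:280],(480,600),interpolation=cv2.INTER_CUBIC)
c[:400,485:]=cv2.resize(s[160:240,215:278],(315,400),interpolation=cv2.INTER_CUBIC);save('w4',c)
E
```

```text
[0.498  0.0261 0.1638] [0.9712 0.2384 0.0001] [ 0.8938 -0.3033 -0.3891]
pred hole [252.5246 204.3073]
tcp minus hole y,z 1.864939554448538e-05 -0.0008011373068008573
```

View pics/w4.png

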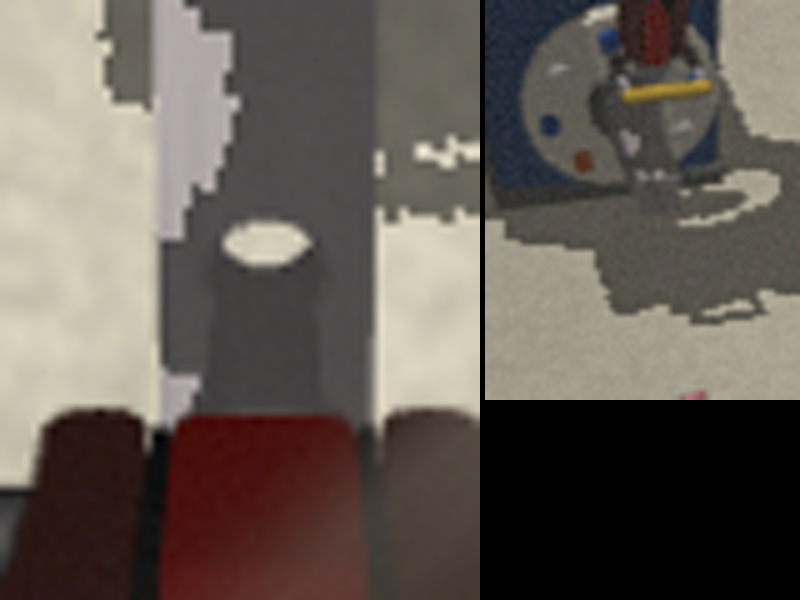

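```bash
python3 - <<'E'
from h import *
np.set_printoptions(precision=4,suppress=True)
o=env.observe();m=camera_model('wrist');p=o['position'];ty=o['eef_rot'][:,1];tz=o['eef_rot'][:,2]
F=atz(ray(m,(252.9,196.75),True),.097)-p;print('far rim y,z',F@ty,F@tz,'center z if r5.8/6.8',F@tz+.0058,F@tz+.0068)
for row in (202.5,203.5): 
  T=atz(ray(m,(252.5,row),True),p[2]-.0533)-p;print('tip far edge',T@ty,T@tz,'centre',T@tz+.004)
S=[atz(ray(m,(220+x/8-.5,199),True),.097)-p for x in (158,376)];print('spindle edges y',[s@ty for s in S])
print(proj(m,p+[0,0,-.0533]-.004*tz,True))
E
```

```text
far rim y,z 0.0002619297948027722 -0.005598108706829241 center z if r5.8/6.8 0.00020189129317075855 0.0012018912931707586
tip far edge -6.90888715753766e-05 -0.005003745454119525 centre -0.0010037454541195253
tip far edge -6.934016690321717e-05 -0.004206791970871698 centre -0.0002067919708716977
spindle edges y [np.float64(-0.01070778801074688), np.float64(0.011193773205042846)]
[252.593  203.7659]
```

Call:
{"op": "jog_arm", "data": {
  "series": [
    {"jaw":0,"dp":[0,0.001,0.004],"twist":0},
    {"jaw":0,"dp":[0.03,0,0],"twist":0},
    {"jaw":0,"dp":[0.02,0,0],"twist":0},
    {"jaw":0,"dp":[0.01,0,0],"twist":0},
    {"jaw":0,"dp":[0,0,0],"twist":0}
  ]
}}

```text
time: 9.0
position: [0.4983, 0.0253, 0.1483]
eef_rot: [[-0.001, 0.971, 0.239], [0.0, 0.239, -0.971], [-1.0, -0.001, -0.0]]
ft_force: [0.2, -0.3, -1.5]
gripper_width: 0.157
```

Call:
{"op": "jog_arm", "data": {
  "series": [
    {"jaw":0,"dp":[0.006,0,0],"twist":0},
    {"jaw":0,"dp":[0.006,0,0],"twist":0},
    {"jaw":0,"dp":[0.004,0,0],"twist":0},
    {"jaw":0,"dp":[0,0,0],"twist":0},
    {"jaw":0,"dp":[0,0,0],"twist":0}
  ]
}}

```text
time: 9.62
position: [0.4985, 0.0253, 0.1447]
eef_rot: [[0.0, 0.971, 0.239], [0.0, 0.239, -0.971], [-1.0, 0.0, -0.0]]
ft_force: [-0.7, 0.3, -0.7]
gripper_width: 0.159
```

Call:
{"op": "jog_arm", "data": {
  "series": [
    {"jaw":0,"dp":[0.012,0,0],"twist":0},
    {"jaw":0,"dp":[0.012,0,0],"twist":0},
    {"jaw":0,"dp":[0.012,0,0],"twist":0},
    {"jaw":0,"dp":[0.004,0,0],"twist":0},
    {"jaw":0,"dp":[0,0,0],"twist":0}
  ]
}}

```text
time: 10.25
position: [0.4984, 0.0253, 0.1346]
eef_rot: [[-0.0, 0.971, 0.239], [0.0, 0.239, -0.971], [-1.0, -0.0, -0.0]]
ft_force: [-0.4, 0.1, -1.9]
gripper_width: 0.159
```

```bash
python3 -c "
from h import *
o=env.observe();print(o['position'],o['ft_force'],o['torque'])"
```

```text
[0.49843809 0.02526211 0.13455951] [-0.37378424  0.11445274 -1.87826107] [-0.01345779 -0.10723322  0.02296594]
```

Call:
{"op": "jog_arm", "data": {
  "series": [
    {"jaw":0,"dp":[0.016,0,0],"twist":0},
    {"jaw":0,"dp":[0.016,0,0],"twist":0},
    {"jaw":0,"dp":[0.016,0,0],"twist":0},
    {"jaw":0,"dp":[0.004,0,0],"twist":0},
    {"jaw":0,"dp":[0,0,0],"twist":0}
  ]
}}

```text
time: 10.88
position: [0.4984, 0.0253, 0.1216]
eef_rot: [[-0.0, 0.971, 0.239], [0.0, 0.239, -0.971], [-1.0, -0.0, -0.0]]
ft_force: [-0.1, 0.0, -1.5]
gripper_width: 0.16
```

Call:
{"op": "jog_arm", "data": {
  "series": [
    {"jaw":0,"dp":[0.016,0,0],"twist":0},
    {"jaw":0,"dp":[0.012,0,0],"twist":0},
    {"jaw":0,"dp":[0.008,0,0],"twist":0},
    {"jaw":0,"dp":[0.004,0,0],"twist":0},
    {"jaw":0,"dp":[0,0,0],"twist":0}
  ]
}}

```text
time: 11.5
position: [0.4985, 0.0253, 0.1116]
eef_rot: [[-0.0, 0.971, 0.239], [0.0, 0.239, -0.971], [-1.0, -0.0, -0.0]]
ft_force: [0.6, -0.9, -0.3]
gripper_width: 0.158
```

Call:
{"op": "jog_arm", "data": {
  "series": [
    {"jaw":0,"dp":[0.004,0,0],"twist":0},
    {"jaw":0,"dp":[0.004,0,0],"twist":0},
    {"jaw":0,"dp":[0.003,0,0],"twist":0},
    {"jaw":0,"dp":[0,0,0],"twist":0},
    {"jaw":0,"dp":[0,0,0],"twist":0}
  ]
}}

```text
time: 12.12
position: [0.4985, 0.0253, 0.1089]
eef_rot: [[-0.0, 0.971, 0.239], [0.0, 0.239, -0.971], [-1.0, 0.0, -0.0]]
ft_force: [-0.7, 0.5, -1.8]
gripper_width: 0.157
```

Call:
{"op": "jog_arm", "data": {
  "series": [
    {"jaw":0,"dp":[0.001,0,0],"twist":0},
    {"jaw":0,"dp":[0.001,0,0],"twist":0},
    {"jaw":0,"dp":[0.001,0,0],"twist":0},
    {"jaw":0,"dp":[0,0,0],"twist":0},
    {"jaw":0,"dp":[0,0,0],"twist":0}
  ]
}}

```text
time: 12.75
position: [0.4985, 0.0253, 0.1084]
eef_rot: [[0.0, 0.971, 0.239], [0.0, 0.239, -0.971], [-1.0, 0.0, -0.0]]
ft_force: [-1.2, 0.1, 5.1]
gripper_width: 0.155
```

Call:
{"op": "jog_arm", "data": {
  "series": [
    {"jaw":0,"dp":[0.001,0,0],"twist":0},
    {"jaw":0,"dp":[0.001,0,0],"twist":0},
    {"jaw":0,"dp":[0,0,0],"twist":0},
    {"jaw":0,"dp":[0,0,0],"twist":0},
    {"jaw":0,"dp":[0,0,0],"twist":0}
  ]
}}

```text
time: 13.38
position: [0.4986, 0.0253, 0.1084]
eef_rot: [[0.0, 0.971, 0.239], [0.0, 0.239, -0.971], [-1.0, 0.0, 0.0]]
ft_force: [-3.7, 0.4, 11.5]
gripper_width: 0.16
```

Flange contacts at exactly the predicted height (TCP 0.1084, 5 to 11 N). Releasing the pin now.

Call:
{"op": "jog_arm", "data": {
  "series": [
    {"jaw":0,"dp":[-0.001,0,0],"twist":0},
    {"jaw":0.5,"dp":[0,0,0],"twist":0},
    {"jaw":0.5,"dp":[0,0,0],"twist":0},
    {"jaw":0.5,"dp":[0,0,0],"twist":0},
    {"jaw":0.5,"dp":[0,0,0],"twist":0}
  ]
}}

```text
time: 14.0
position: [0.4985, 0.0253, 0.1078]
eef_rot: [[-0.0, 0.971, 0.239], [0.0, 0.239, -0.971], [-1.0, -0.0, -0.0]]
ft_force: [0.1, -0.1, 1.0]
gripper_width: 0.496
```

Call:
{"op": "jog_arm", "data": {
  "series": [
    {"jaw":0.5,"dp":[-0.06,0,0],"twist":0},
    {"jaw":0.5,"dp":[-0.14,0,0],"twist":0},
    {"jaw":0.5,"dp":[-0.1,0,0],"twist":0},
    {"jaw":0.5,"dp":[0,0,0],"twist":0},
    {"jaw":0.5,"dp":[0,0,0.08],"twist":0}
  ]
}}

```text
time: 14.62
position: [0.5028, 0.0065, 0.183]
eef_rot: [[-0.0, 0.971, 0.24], [0.0, 0.24, -0.971], [-1.0, 0.0, -0.0]]
ft_force: [0.5, 0.3, 0.5]
gripper_width: 0.499
```

Call:
{"op": "jog_arm", "data": {
  "series": [
    {"jaw":0,"dp":[0,0,0.047],"twist":0},
    {"jaw":0,"dp":[0,0,0],"twist":0},
    {"jaw":0,"dp":[0,0,0],"twist":0},
    {"jaw":0,"dp":[0,0,0],"twist":0},
    {"jaw":0,"dp":[0,0,0],"twist":0}
  ]
}}

```text
time: 15.25
position: [0.506, -0.0053, 0.1829]
eef_rot: [[-0.0, 0.971, 0.239], [0.0, 0.239, -0.971], [-1.0, -0.0, -0.0]]
ft_force: [-0.5, -0.1, 0.5]
gripper_width: 0.008
```

```bash
python3 - <<'E'
from h import *
np.set_printoptions(precision=4,suppress=True)
o=env.observe();print(o['position'],o['eef_rot'][:,1],o['ft_force'],o['gripper_width'])
im=snapshot('wrist');s=snapshot('side')
c=np.zeros((600,800,3),np.uint8);c[:,:480]=cv2.resize(im[170:270,212:292],(480,600),interpolation=cv2.INTER_CUBIC)
c[:400,485:]=cv2.resize(s[160:240,215:278],(315,400),interpolation=cv2.INTER_CUBIC);save('w5',c)
E
```

```text
[ 0.506  -0.0053  0.1829] [ 0.971   0.239  -0.0001] [-0.4502 -0.0754  0.4734] 0.0077459185951147735
```

View pics/w5.png

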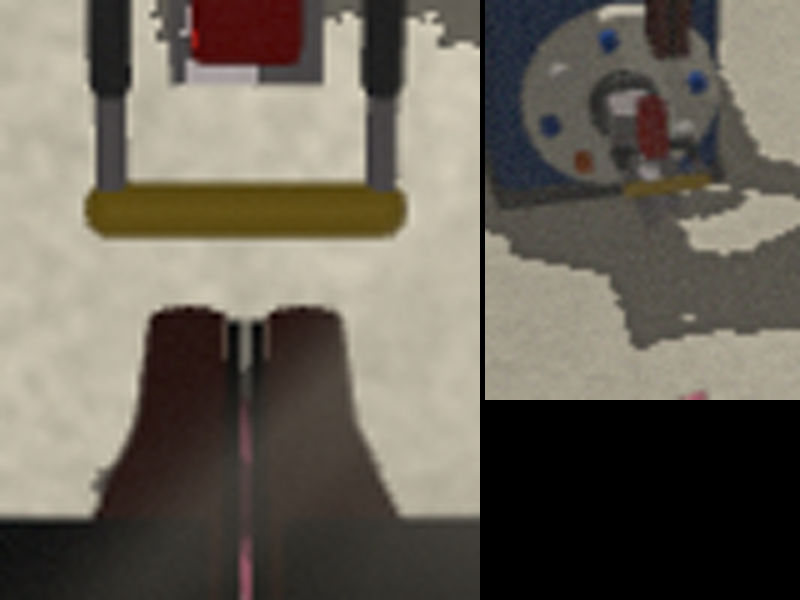

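The picture shows the pin upright and seated, the loop level towards the free end (bar at crop (245,210)), and the shut fingers centred between the legs. Next I press the bar down.

Call:
{"op": "jog_arm", "data": {
  "series": [
    {"jaw":0,"dp":[0.14,0,0],"twist":0},
    {"jaw":0,"dp":[0.12,0,0],"twist":0},
    {"jaw":0,"dp":[0.03,0,0],"twist":0},
    {"jaw":0,"dp":[0,0,0],"twist":0},
    {"jaw":0,"dp":[0,0,0],"twist":0}
  ]
}}

```text
time: 15.98
position: [0.5071, -0.0057, 0.1115]
eef_rot: [[0.002, 0.971, 0.239], [-0.0, 0.239, -0.971], [-1.0, 0.002, 0.001]]
ft_force: [-1.0, -0.1, -0.1]
gripper_width: 0.008
```

Call:
{"op": "jog_arm", "data": {
  "series": [
    {"jaw":0,"dp":[0.02,0,0],"twist":0},
    {"jaw":0,"dp":[0.02,0,0],"twist":0},
    {"jaw":0,"dp":[0.02,0,0],"twist":0},
    {"jaw":0,"dp":[0,0,0],"twist":0},
    {"jaw":0,"dp":[0,0,0],"twist":0}
  ]
}}

```text
time: 16.6
position: [0.5061, -0.0056, 0.0954]
eef_rot: [[-0.0, 0.971, 0.239], [0.0, 0.239, -0.971], [-1.0, -0.0, -0.0]]
ft_force: [0.8, 0.2, -0.1]
gripper_width: 0.008
```

Call:
{"op": "jog_arm", "data": {
  "series": [
    {"jaw":0,"dp":[0.012,0,0],"twist":0},
    {"jaw":0,"dp":[0.012,0,0],"twist":0},
    {"jaw":0,"dp":[0.012,0,0],"twist":0},
    {"jaw":0,"dp":[0.006,0,0],"twist":0},
    {"jaw":0,"dp":[0,0,0],"twist":0}
  ]
}}

```text
time: 17.23
position: [0.506, -0.0056, 0.0848]
eef_rot: [[-0.0, 0.971, 0.239], [0.0, 0.239, -0.971], [-1.0, -0.0, -0.0]]
ft_force: [0.1, 0.0, 1.2]
gripper_width: 0.003
```

Call:
{"op": "jog_arm", "data": {
  "series": [
    {"jaw":0,"dp":[0.006,0,0],"twist":0},
    {"jaw":0,"dp":[0.006,0,0],"twist":0},
    {"jaw":0,"dp":[0.006,0,0],"twist":0},
    {"jaw":0,"dp":[0.006,0,0],"twist":0},
    {"jaw":0,"dp":[0,0,0],"twist":0}
  ]
}}

```text
time: 17.85
position: [0.5063, -0.0056, 0.079]
eef_rot: [[0.0, 0.971, 0.239], [0.0, 0.239, -0.971], [-1.0, 0.0, 0.0]]
ft_force: [0.2, 0.7, 4.2]
gripper_width: 0.003
```

Call:
{"op": "jog_arm", "data": {
  "series": [
    {"jaw":0,"dp":[0.005,0,0],"twist":0},
    {"jaw":0,"dp":[0.005,0,0],"twist":0},
    {"jaw":0,"dp":[0.005,0,0],"twist":0},
    {"jaw":0,"dp":[0.003,0,0],"twist":0},
    {"jaw":0,"dp":[0,0,0],"twist":0}
  ]
}}

```text
time: 18.48
position: [0.5056, -0.0056, 0.074]
eef_rot: [[-0.001, 0.971, 0.239], [0.0, 0.239, -0.971], [-1.0, -0.001, -0.0]]
ft_force: [0.5, 0.5, -0.3]
gripper_width: 0.004
```

Call:
{"op": "jog_arm", "data": {
  "series": [
    {"jaw":0,"dp":[0.008,0,0],"twist":0},
    {"jaw":0,"dp":[0,0,0],"twist":0},
    {"jaw":0,"dp":[-0.02,0,0.01],"twist":0},
    {"jaw":0,"dp":[-0.1,0,0.02],"twist":0},
    {"jaw":0,"dp":[-0.2,0,0],"twist":0}
  ]
}}

```text
time: 19.1
position: [0.5064, -0.0131, 0.1521]
eef_rot: [[-0.004, 0.971, 0.238], [0.001, 0.238, -0.971], [-1.0, -0.004, -0.002]]
ft_force: [0.3, 0.8, -0.7]
gripper_width: 0.005
```

Call:
{"op": "jog_arm", "data": {
  "series": [
    {"jaw":0,"dp":[-0.2,0,0],"twist":0},
    {"jaw":0,"dp":[-0.1,0,0.1],"twist":0},
    {"jaw":0,"dp":[0,0,0.15],"twist":0},
    {"jaw":0,"dp":[0,0,0],"twist":0},
    {"jaw":0,"dp":[0,0,0],"twist":0}
  ]
}}

```text
time: 19.73
position: [0.5222, -0.0733, 0.2273]
eef_rot: [[-0.001, 0.971, 0.238], [0.001, 0.238, -0.971], [-1.0, -0.001, -0.001]]
ft_force: [-0.3, 0.1, -0.6]
gripper_width: 0.001
```

```bash
python3 - <<'E'
from h import *
np.set_printoptions(precision=4,suppress=True)
o=env.observe();print(o['position'],o['ft_force'],o['time'])
m=camera_model('wrist');im=snapshot('wrist');s=snapshot('side');t=snapshot('top')
q=proj(m,[.4995,.02,.1],True).round().astype(int);print(q)
x0=max(q[0]-40,0);y0=max(q[1]-45,0);print(x0,y0)
c=np.zeros((600,800,3),np.uint8);k=im[y0:y0+100,x0:x0+80];c[:,:480]=cv2.resize(k,(480,600),interpolation=cv2.INTER_CUBIC)
c[:300,485:]=cv2.resize(s[165:225,215:278],(315,300),interpolation=cv2.INTER_CUBIC)
c[305:,485:]=cv2.resize(t[175:225,220:274],(315,295),interpolation=cv2.INTER_CUBIC);save('w6',c)
E
```

```text
[ 0.5222 -0.0733  0.2273] [-0.2621  0.0514 -0.5893] 19.725
[253  88]
213 43
```

View pics/w6.png

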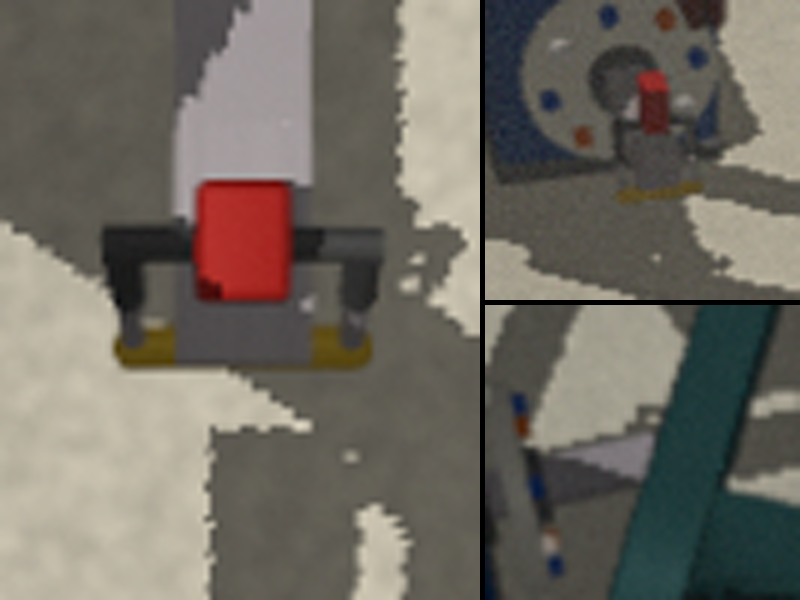

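The bar runs underneath the spindle, with its ends showing on both sides (crop (145,345) and (340,345)). The pin is upright and the gripper is clear.

```bash
python3 -c "
from h import *
print(env.close_job())"
```

```text
the job is handed in; nothing more can be done
None
```

The red-headed pin is through the spindle's cross hole with its loop clipped underneath, and the job is handed in at about 20 s of the 72 s allowed.

- **Insertion:** The pin came from the rack and went down through the hole with almost no resistance. The flange met the spindle at TCP z = 0.1084 m, against 0.1083 m predicted, and I pressed it home with about 11 N. The loop pointed to the free end.
- **Clipping:** After letting go, I pushed the bar down beside the end face with the shut fingers. The force rose to at least 4 N, then dropped to zero as the loop snapped in.
- **Last check:** The final wrist and side pictures show the pin upright and the bar running under the spindle, with the arm well clear. The top camera's view of the pin was blocked by the arm. I did not measure the flange gap separately after clipping.
- **Disagreement:** Camera estimates of the spindle's direction differed by about 2°, and of the hole's place by 1–3 mm. I used the wrist view.

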